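# Load the backup cell into the spring holder on a control board

## Robot

A 6-joint arm with a two-finger parallel gripper is mounted at the origin on the work surface. World frame = base frame: x ahead of the robot, y to its left, z up, the work surface at z = 0. Lengths are in m, angles in rad, forces in N, time in s.
With the tool pointing down it reaches from about 0.3 to 0.75 m from the base axis. Payload 8.5 kg.
Tool frame: the origin (TCP) lies midway between the tips of the shut fingers; the grasp point (between the pads) lies 19 mm behind it; z points along the fingers, y is the line along which they close (so a half turn about z gives the same grasp; the last joint's range is limited). The gripper opens to 88 mm and grips with 3 to 60 N. Pads are 18 mm wide; open, the fingers measure 123 mm over their backs; the gripper's body (75 mm by 187 mm) begins 45 mm behind the grasp point.
Start: joints at [-1.472, 0.381, 1.297, -0, 1.464, -0.215], TCP at [0.17, -0.523, 0.239] pointing down, gripper open.
Joint ranges: [-3.11, 3.11], [-0.89, 2.33], [0.22, 2.48], [-1.42, 4.56], [0.17, 2.85], [-2.88, 2.88]. Speed limits (rad/s): [2.39, 2.39, 3.14, 3.14, 3.14, 3.14].

## Interface

Orientations are given as a unit quaternion [x, y, z, w].
In Python, from bench import manip, cams, workorder gives the robot as it stands.
- The arm moves only by the tool step_arm, never from a script. Its argument "deltas" is a list of rows, each an object with "travel": the shift along the world's x, y, z in mm, a list of three; "twist": the turn, a rotation vector about the world's x, y, z in degrees, a list of three; "claw": the closure, from 0 (fully open) to 1 (shut). In form: [{"travel": [x, y, z], "twist": [wx, wy, wz], "claw": claw}, ...]. A call has 1 to 20 rows; each row shifts and turns the commanded pose from where the row before left it; what a row does not reach is not made up. A row lasts 1/12 s, in which the tool goes at most 41.7 mm and 7.16 degrees, less where a joint would pass 70% of its speed; a pose out of reach is approached as far as the arm can. A call is refused whole if a number of a shift passes 41.7 or a number of a turn 7.16, either way. A call with a gripper value outside its range is refused whole. The fingers move at their own pace and stop on an object; "force" is the grip in N (left out, the last holds). Time passes only in rows, so rows that do not move let the fingers close. It gives the time, the measured TCP pose, the force, the opening and the grip force at its end, in the units of the state.
- manip.sense(): the state, without advancing time (a new reading comes with each control period).
- cams.get_image(name): name is "scene" or "top" or "wrist"; returns the picture (480x640x3 uint8, red, green, blue); there is no depth.
- cams.get_calibration(name): a dict with "K" (3x3 intrinsics, pixels), "T" (4x4, takes a point from camera to world coordinates); the wrist camera has in their place "hand_eye" (4x4, takes a point from camera to tool coordinates, whose origin is the TCP and whose axes are the flange's). Camera axes: x right, y up, looking along -z (the intrinsics and any distortion apply to the point x, -y, -z); pixel columns grow to the right and rows downward; lengths in m; the calibration is good to about 2 mm. A picture is of the moment at which its call begins: read the wrist's pose just before it. get_calibration takes no time and is no camera call.
- workorder.finish_job(): hands the job in; it is judged then, once.
The state is a dict: "time_s": time; "q": joint angles; "joint_velocities": joint speeds; "effort": joint torques, N m; "tcp_pos": TCP position; "tcp_rot": TCP orientation; "ft_force": force on the tool from outside, world axes, zero at the start; "wrist_torque": the same for the moment, N m; "opening": opening from 0.0 (shut) to 1.0 (fully open); "gripper_force": force on a finger pad.
Only numpy, scipy, OpenCV 4.12 (cv2) and the standard library are available. Lean on these libraries where they do the work, as an engineer would, in place of code of your own. Each camera call takes 0.05 s, during which the arm holds its last target. There are 200 camera calls.

## Task

Take the longest of the three battery cells out of the grey tray and load it into the black spring holder on the circuit board: set its plain end against the coil spring with the button end still up, push it back gently to squeeze the spring, roll the button end down past the retaining lip and let go, so that the cell lies level and fully home under the lip, held by the spring. Push gently enough that the cell never bears on the holder with more than 23 N, and leave the other two cells lying in the tray.

Things in the scene. Friction and masses are not known exactly. Their poses are not given: they have to be found in the camera images.
- cell: The cell to load: grey cylinder 21 mm across, 70 mm long, about 70 g, the longest of three in the tray. Origin at its middle on its axis; x runs along it to the button (plus) end; it may have rolled about x. At first it lies level in one of the tray's places, x pointing away from the robot within 20 degrees, axis 34 mm above the table.
- cell_plus (a point): Centre of the cell's button (plus) end face, 35 mm from its origin along its +x. This end has a white ring round a small steel disc (about 1 mm proud, drawn only); the other end is plain metal.
- tray: Grey fixed tray 90 x 200 mm, base 4 mm thick, rims 12 mm high. Origin: centre of its underside. Three places at y = -62, 0, +62 mm, each two V rests (at x = -22 and +22 mm, 5 mm wide, 26 mm across) carrying a cell along the tray's x. Between the rests (x -19 to +19 mm) the space beside and under a cell is free down to the base.
- thin_cell: Bystander cell in another place of the tray, 14.5 mm across, 50 mm long; origin at its middle. To be left there.
- fat_cell: Bystander cell in another place of the tray, 26 mm across, 50 mm long; origin at its middle. To be left there.
- board: Circuit board on a fixed plate, 150 x 96 mm, top 8 mm above the table, with the black holder along its x. Origin: centre of the plate's underside; +x points away from the robot within 20 degrees. The holder is clamped tight in slots, up to 5 mm either way ALONG x from its nominal place: random, not in any pose given here, to be found by feel or sight. y and heights are exact.
- seat (a point): Nominal middle of a loaded cell, fixed to the board: board x = +2.5, y = 0, z = 40 mm; axes as the board's. A loaded cell lies level along x, button end to +x. V rests at board x = -24 and +23 (5 mm wide, 18 mm across) carry it; between and beside them there is room for fingers down to z = 12 mm.
- spring (a point): Nominal point on the free spring plate's face, fixed to the board: board x = -30.5, y = 0, z = 40 mm. Smooth steel plate 16 mm wide, z 30 to 58 mm, on a coil spring, facing +x, pushed to -x. It starts to move at 1 N and takes 1.6 N per mm more (lightly damped): 23 N, the most allowed, is 13.7 mm. A loaded cell squeezes it 2 mm. Wall behind: inner face x = -49, top z = 50 mm.
- lip (a point): Nominal middle of the rigid retaining lip's inner edge, at its top, fixed to the board: board x = +32.5, z = 55.5 mm. The lip is 3 mm thick, 14 mm wide and juts 5 mm to -x from the end wall (inner face x = +37.5, as wide). Passing it needs the spring squeezed 7 mm with the cell level, up to 10 mm tilted: 18 to 19 N of push clears it. Tilted 28 degrees, plain end 6 mm high, the cell clears it.
There are look-alikes about, which are no part of the job. What is shaped like the cell but yellow is not meant. Leave any brown look-alike of the board alone.

How it is judged:
On the way, in this order (a step that is already met when the one before it is completed fails the run):
1. the cell is lifted clear of the tray (height (world z) of cell above 0.055 m), for 0.1 s.
2. the cell's plain end bears on the spring (over 5 N) with its button end tilted up (contact force between cell and board above 5 N and angle between cell's own x axis and vertical below 1.47 rad and x of cell in the frame of board between -0.03 and 0.03 m), for 0.1 s.
At the end, for the whole second after the job is handed in: The cell rests released in the holder, button end under the lip: level and in line within 0.08 rad, its middle 37 to 42.5 mm high, within 4 mm of the centre line, x -6.5 to +11.5 mm (board frame), held by over 2.5 N; the other two cells lie in the tray within 15 mm of where they were (z of cell in the frame of board between 0.037 and 0.0425 m and y of cell in the frame of board between -0.004 and 0.004 m and x of cell in the frame of board between -0.0065 and 0.0115 m and x of cell_plus in the frame of board above 0.02 m and angle between the x axis of cell and the x axis of board, either way round below 0.08 rad and contact force between cell and board above 2.5 N and linear speed of cell below 0.02 m/s and distance between each of thin_cell, fat_cell and tray below 0.09 m and distance of each of thin_cell, fat_cell from where it was at the start of the episode below 0.015 m); the robot touches nothing.
It fails at once if the cell bears on the holder or board with more than 23 N (contact force between cell and board above 23 N).
It fails at once if another cell is moved in the tray by more than 15 mm (distance of any of thin_cell, fat_cell from where it was at the start of the episode above 0.015 m).
It also fails if it takes over 58 s, if anything falls off the work surface, if the arm or the gripper's body presses on something with over 40 N, if the wrist force passes 120 N, or if a joint passes its speed limit or range.

## Working session

There is one attempt and no reset: what is moved stays moved. The work goes in short steps, Python scripts to look and compute and a tool call to move; the robot and the scene stay as the last step left them, time stands still between calls to the robot, and variables do not carry over. Pictures are saved under pics/ and viewed, at most 10 in all, crops included, and the job is handed in when it is done.

Besides the shell and the picture viewer there is one more tool, called after "Emit:" as name(argument=value, ...), one argument or row to a line, values as JSON. step_arm: Moves the arm, as the interface text tells. Its arguments: {"type":"object","properties":{"deltas":{"type":"array","items":{"type":"object","properties":{"travel":{"type":"array","items":{"type":"number"}},"twist":{"type":"array","items":{"type":"number"}},"claw":{"type":"number"}}}},"force":{"type":"number"}},"required":["deltas"]}

```bash
mkdir -p pics; ls; python3 - <<'E'
from bench import manip,cams
import cv2,numpy as np
s=manip.sense();print(s)
for n in("top","scene"):
    im=cams.get_image(n);cv2.imwrite(f"pics/{n}0.png",im[:,:,::-1]);c=cams.get_calibration(n);print(n,{k:np.round(np.array(v),4).tolist() if not isinstance(v,str) else v for k,v in c.items()})
print(cams.get_calibration("wrist"))
E
```

```text
pics
{'time_s': 0.0, 'q': array([-1.47226419e+00,  3.81194369e-01,  1.29826819e+00,  5.15249901e-06,
        1.46359753e+00, -2.15298282e-01]), 'joint_velocities': array([ 1.60909277e-03,  7.31658855e-04, -5.61892806e-04,  8.85825958e-05,
        4.97511929e-04,  1.88638230e-03]), 'effort': array([-9.41370672e-04, -4.37925982e+01, -2.24558043e+01,  7.11748330e-02,
        3.52837681e-02, -1.06218938e-04]), 'tcp_pos': array([ 0.16975855, -0.52284663,  0.23813614]), 'tcp_rot': array([ 9.87713826e-01,  1.56271747e-01,  4.53692091e-05, -7.32317305e-04]), 'ft_force': array([-0.20516997,  0.18102388, -0.03620932]), 'wrist_torque': array([-0.01406999, -0.06999058,  0.00011764]), 'gripper_force': 0.0, 'opening': 0.9967598290756456}
top {'K': [[500.4116, 0.0, 322.8774], [0.0, 500.4116, 241.1802], [0.0, 0.0, 1.0]], 'T': [[0.0129, 0.9884, -0.1511, 0.4181], [-0.9997, 0.0155, 0.0164, 0.0686], [0.0186, 0.1509, 0.9884, 0.9116], [0.0, 0.0, 0.0, 1.0]]}
scene {'K': [[547.3193, 0.0, 327.7667], [0.0, 547.3193, 246.5957], [0.0, 0.0, 1.0]], 'T': [[0.6383, -0.5853, 0.4999, 1.0039], [0.7695, 0.4688, -0.4337, -0.3499], [0.0195, 0.6615, 0.7497, 0.7534], [0.0, 0.0, 0.0, 1.0]]}
{'K': array([[363.24817794,   0.        , 318.02741787],
       [  0.        , 363.24817794, 238.93129346],
       [  0.        ,   0.        ,   1.        ]]), 'hand_eye': array([[-1.07148150e-03,  9.49736924e-01,  3.13047323e-01,
         8.19669117e-02],
       [ 9.99999115e-01,  7.70754959e-04,  1.08439230e-03,
         6.86012854e-04],
       [ 7.88604628e-04,  3.13048208e-01, -9.49736910e-01,
        -1.45396313e-01],
       [ 0.00000000e+00,  0.00000000e+00,  0.00000000e+00,
         1.00000000e+00]])}
```

View pics/top0.png

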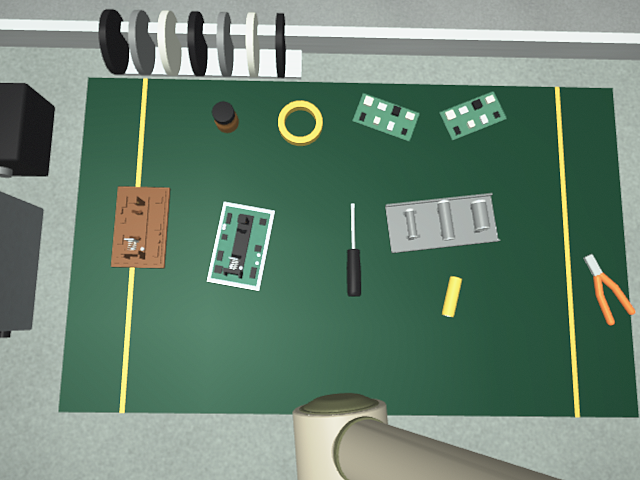

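View pics/scene0.png

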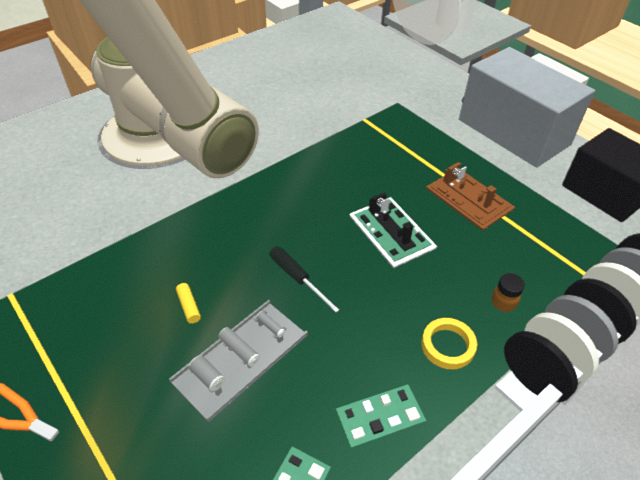

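The top view shows the grey tray around (442,222) with the long cell in its middle place at (447,220), between the thin cell (410,223) and the fat cell (480,215). The green board with its white border is at (241,246), its spring end near the robot. The yellow cell and brown board are decoys.

```bash
cat > h.py <<'E'
import numpy as np,cv2
from bench import manip,cams
from scipy.spatial.transform import Rotation as R
F=np.diag([1,-1,-1.])
def pose(name,s=None):
    c=cams.get_calibration(name)
    if name!="wrist": return c["K"],np.array(c["T"])
    s=s or manip.sense();T=np.eye(4);T[:3,:3]=R.from_quat(s["tcp_rot"]).as_matrix();T[:3,3]=s["tcp_pos"]
    return c["K"],T@c["hand_eye"]
def proj(KT,P):
    K,T=KT;p=(np.atleast_2d(P)-T[:3,3])@T[:3,:3]@F
    return (p/p[:,2:])@K.T[:,:2]
def unproj(KT,uv,z):
    K,T=KT;uv=np.atleast_2d(uv);d=np.c_[uv,np.ones(len(uv))]@np.linalg.inv(K).T@F@T[:3,:3].T
    return T[:3,3]+d*((z-T[2,3])/d[:,2])[:,None]
E
python3 - <<'E'
from h import *
im=cv2.imread("pics/top0.png");KT=pose("top")
hsv=cv2.cvtColor(im,cv2.COLOR_BGR2HSV)
# board white border
m=((hsv[...,1]<60)&(hsv[...,2]>190)).astype(np.uint8)
def blob(m,u,v,w):
    k=np.zeros_like(m);k[v-w:v+w,u-w:u+w]=m[v-w:v+w,u-w:u+w]
    p=np.argwhere(k)[:,::-1].astype(float);return p
for nm,mm,u,v,w,z in(("board",m,241,246,50,.008),("tray",((hsv[...,1]<60)&(hsv[...,2]>70)).astype(np.uint8),442,222,60,.008)):
    p=blob(mm,u,v,w);P=unproj(KT,p,z)[:,:2]*1000
    r=cv2.minAreaRect(P.astype(np.float32));print(nm,len(p),r);print(np.round(cv2.boxPoints(r)))
# cells crops
c=cv2.resize(im[185:260,380:505],None,fx=6,fy=6,interpolation=cv2.INTER_CUBIC)
b=cv2.resize(im[195:297,200:282],None,fx=5.8,fy=5.8,interpolation=cv2.INTER_CUBIC);cv2.imwrite("pics/c0.png",c)
print(unproj(KT,[[447,220],[410,223],[480,215]],.034))
E
```

```text
board 1142 ((546.6498413085938, 203.02139282226562), (96.4418716430664, 150.16299438476562), 80.6802978515625)
[[465. 168.]
 [613. 143.]
 [629. 238.]
 [480. 263.]]
tray 5316 ((595.221923828125, -165.831787109375), (92.3843002319336, 203.1744384765625), 7.231062889099121)
[[ 537.  -71.]
 [ 562. -272.]
 [ 654. -261.]
 [ 628.  -59.]]
[[ 0.59425209 -0.16818266  0.034     ]
 [ 0.58768245 -0.10149725  0.034     ]
 [ 0.6044021  -0.22806979  0.034     ]]
```

View pics/c0.png

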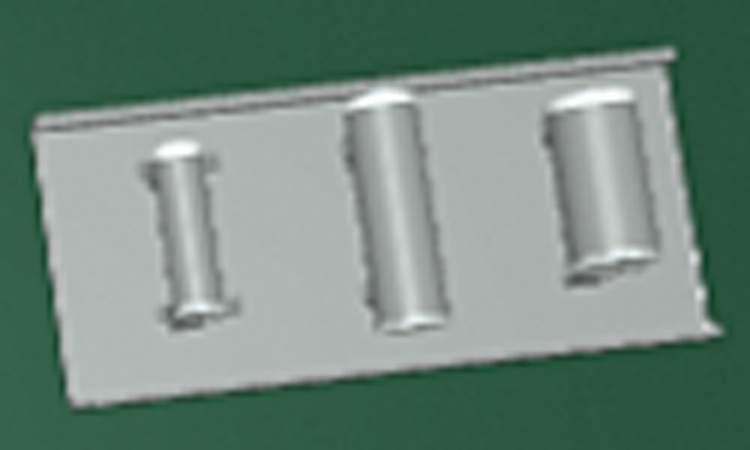

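The crop shows the long cell in the middle place with its white (button) end at the far side. The rectangles match the given sizes: the board is at (0.547, 0.203) with yaw −9.3°, and the tray at (0.595, −0.166) with yaw +7.2°.

Emit:
step_arm(
  deltas=[
    {"travel":[23.5,19.7,-4],"twist":[0,0,-0.6],"claw":0},
    {"travel":[23.5,19.7,-4],"twist":[0,0,-0.6],"claw":0},
    {"travel":[23.5,19.7,-4],"twist":[0,0,-0.6],"claw":0},
    {"travel":[23.5,19.7,-4],"twist":[0,0,-0.6],"claw":0},
    {"travel":[23.5,19.7,-4],"twist":[0,0,-0.6],"claw":0},
    {"travel":[23.5,19.7,-4],"twist":[0,0,-0.6],"claw":0},
    {"travel":[23.5,19.7,-4],"twist":[0,0,-0.6],"claw":0},
    {"travel":[23.5,19.7,-4],"twist":[0,0,-0.6],"claw":0},
    {"travel":[23.5,19.7,-4],"twist":[0,0,-0.6],"claw":0},
    {"travel":[23.5,19.7,-4],"twist":[0,0,-0.6],"claw":0},
    {"travel":[23.5,19.7,-4],"twist":[0,0,-0.6],"claw":0},
    {"travel":[23.5,19.7,-4],"twist":[0,0,-0.6],"claw":0},
    {"travel":[23.5,19.7,-4],"twist":[0,0,-0.6],"claw":0},
    {"travel":[23.5,19.7,-4],"twist":[0,0,-0.6],"claw":0},
    {"travel":[23.5,19.7,-4],"twist":[0,0,-0.6],"claw":0},
    {"travel":[23.5,19.7,-4],"twist":[0,0,-0.6],"claw":0},
    {"travel":[23.5,19.7,-4],"twist":[0,0,-0.6],"claw":0},
    {"travel":[23.5,19.7,-4],"twist":[0,0,-0.6],"claw":0},
    {"travel":[0,0,0],"twist":[0,0,0],"claw":0},
    {"travel":[0,0,0],"twist":[0,0,0],"claw":0},
  ],
  force=40,
)

```text
time_s: 1.77
tcp_pos: [0.5932, -0.1674, 0.1658]
tcp_rot: [0.998, 0.064, -0.001, -0.0]
ft_force: [0.4, -0.4, 0.8]
opening: 0.999
gripper_force: 0.0
```

```bash
python3 - <<'E'
from h import *
s=manip.sense();im=cams.get_image("wrist");cv2.imwrite("pics/w1.png",im[:,:,::-1]);np.save("w1.npy",np.r_[s["tcp_pos"],s["tcp_rot"]])
print(s["time_s"],s["tcp_pos"],R.from_quat(s["tcp_rot"]).as_matrix().round(4),s["q"].round(2))
E
```

```text
1.7667 [ 0.59315839 -0.16736314  0.16581935] [[ 9.919e-01  1.273e-01 -1.400e-03]
 [ 1.273e-01 -9.919e-01  6.000e-04]
 [-1.300e-03 -8.000e-04 -1.000e+00]] [-0.47  0.55  1.22 -0.    1.37  0.98]
```

View pics/w1.png

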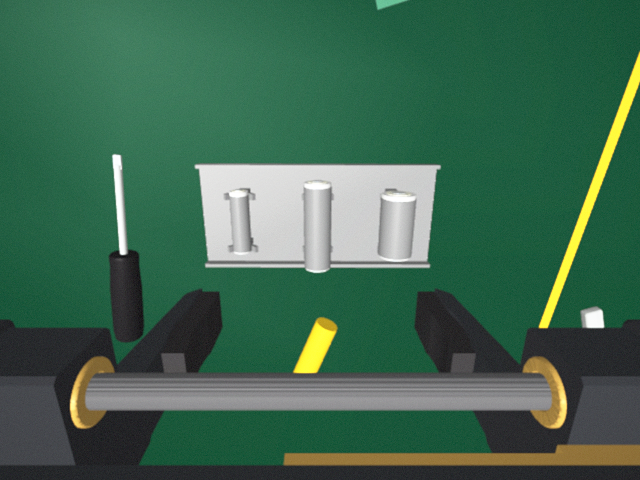

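The wrist view shows the cell upright in the image, far end at about (318,182), near end at about (317,268), edges at u≈304 and 331. The tray edges are square in the image.

```bash
python3 - <<'E'
from h import *
d=np.load("w1.npy");s=dict(tcp_pos=d[:3],tcp_rot=d[3:]);KT=pose("wrist",s)
print(KT[1].round(3))
im=cv2.imread("pics/w1.png").astype(int)
for v in (200,225,250): print(v,im[v,296:340].sum(1)//3)
print(im[172:200,318].sum(1)//3, im[255:278,318].sum(1)//3)
print("far top",unproj(KT,[[317.5,182]],.0445),"near low?",unproj(KT,[[317,264]],.0445))
c=np.array([.5942,-.1675,.034]);a=np.array([np.cos(.127),np.sin(.127),0]);l=np.array([-a[1],a[0],0])
th=np.linspace(0,2*np.pi,8,endpoint=False)
for e in(-1,1):print(proj(KT,[c+e*.035*a+.0105*(np.cos(t)*l+np.sin(t)*np.array([0,0,1])) for t in th]).round(1).tolist())
E
```

```text
[[ 0.126  0.942  0.312  0.675]
 [-0.992  0.12   0.038 -0.158]
 [-0.002 -0.314  0.949  0.311]
 [ 0.     0.     0.     1.   ]]
200 [214 214 216 215 218 209 203 183 158 162 173 183 188 195 198 204 207 215
 221 220 219 217 209 204 194 188 185 185 177 170 163 154 142 131 113 152
 188 197 207 211 209 211 209 208]
225 [210 208 209 209 209 207 205 189 160 159 172 183 185 193 197 199 204 210
 215 218 216 213 209 201 195 192 188 182 176 170 162 152 139 121 122 172
 207 209 208 207 205 208 206 206]
250 [204 207 207 206 208 205 193 171 152 158 169 183 185 190 198 202 204 209
 212 215 211 206 204 199 193 188 184 179 175 166 158 150 134 121 124 147
 173 203 208 206 208 206 204 206]
[219 218 218 217 221 219 216 204 178 201 224 250 253 254 255 255 254 233
 212 214 212 208 214 212 212 211 211 210] [205 204 203 202 205 203 203 201 205 202 203 201 202 201 202 224 248 208
  87  60  62  65  63]
far top [[ 0.63087752 -0.16237242  0.0445    ]] near low? [[ 0.56636551 -0.1701544   0.0445    ]]
[[305.4, 267.1], [308.9, 270.7], [318.1, 272.2], [327.4, 270.7], [330.9, 267.1], [327.0, 263.7], [318.2, 262.3], [309.4, 263.7]]
[[304.4, 182.4], [308.1, 184.0], [318.1, 184.8], [328.1, 184.0], [331.9, 182.4], [327.6, 180.8], [318.1, 180.2], [308.7, 180.8]]
```

Emit:
step_arm(
  deltas=[
    {"travel":[1,0.4,-10],"claw":0.55},
    {"travel":[0,0,-14],"claw":0.55},
    {"travel":[0,0,-14],"claw":0.55},
    {"travel":[0,0,-14],"claw":0.55},
    {"travel":[0,0,-14],"claw":0.55},
    {"travel":[0,0,-14],"claw":0.55},
    {"travel":[0,0,-14],"claw":0.55},
    {"travel":[0,0,-12],"claw":0.55},
    {"travel":[0,0,0],"claw":0.55},
  ],
)

```text
$.deltas[0]: bad value
```

Emit:
step_arm(
  deltas=[
    {"travel":[1,0.4,-10],"twist":[0,0,0],"claw":0.55},
    {"travel":[0,0,-14],"twist":[0,0,0],"claw":0.55},
    {"travel":[0,0,-14],"twist":[0,0,0],"claw":0.55},
    {"travel":[0,0,-14],"twist":[0,0,0],"claw":0.55},
    {"travel":[0,0,-14],"twist":[0,0,0],"claw":0.55},
    {"travel":[0,0,-14],"twist":[0,0,0],"claw":0.55},
    {"travel":[0,0,-14],"twist":[0,0,0],"claw":0.55},
    {"travel":[0,0,-12],"twist":[0,0,0],"claw":0.55},
  ],
)

```text
time_s: 2.48
tcp_pos: [0.5927, -0.169, 0.0594]
tcp_rot: [0.998, 0.062, -0.0, -0.0]
ft_force: [0.2, 0.5, -0.3]
opening: 0.45
gripper_force: 0.0
```

Emit:
step_arm(
  deltas=[
    {"travel":[0.7,1,-12],"twist":[0,0,0],"claw":0.55},
    {"travel":[0.8,1,-12],"twist":[0,0,0],"claw":0.55},
    {"travel":[0,0,-12],"twist":[0,0,0],"claw":0.55},
    {"travel":[0,0,-5],"twist":[0,0,0],"claw":0.55},
    {"travel":[0,0,-3],"twist":[0,0,0],"claw":0.55},
    {"travel":[0,0,0],"twist":[0,0,0],"claw":0.55},
    {"travel":[0,0,0],"twist":[0,0,0],"claw":0.55},
  ],
)

```text
time_s: 3.07
tcp_pos: [0.5954, -0.1664, 0.0171]
tcp_rot: [0.998, 0.062, 0.0, 0.0]
ft_force: [0.0, -0.5, -0.3]
opening: 0.45
gripper_force: 0.0
```

Emit:
step_arm(
  deltas=[
    {"travel":[-0.8,-0.6,-2],"twist":[0,0,0],"claw":0.55},
    {"travel":[0,0,0],"twist":[0,0,0],"claw":0.62},
    {"travel":[0,0,0],"twist":[0,0,0],"claw":0.7},
    {"travel":[0,0,0],"twist":[0,0,0],"claw":0.74},
    {"travel":[0,0,0],"twist":[0,0,0],"claw":0.78},
    {"travel":[0,0,0],"twist":[0,0,0],"claw":0.85},
    {"travel":[0,0,0],"twist":[0,0,0],"claw":1},
    {"travel":[0,0,0],"twist":[0,0,0],"claw":1},
    {"travel":[0,0,0],"twist":[0,0,0],"claw":1},
    {"travel":[0,0,0],"twist":[0,0,0],"claw":1},
  ],
  force=50,
)

```text
time_s: 3.9
tcp_pos: [0.5945, -0.1665, 0.0149]
tcp_rot: [0.998, 0.063, 0.0, -0.0]
ft_force: [-1.6, 3.8, 4.0]
opening: 0.219
gripper_force: 49.1
```

Emit:
step_arm(
  deltas=[
    {"travel":[0,0,6],"twist":[0,0,0],"claw":1},
    {"travel":[0,0,12],"twist":[0,0,0],"claw":1},
    {"travel":[0,0,18],"twist":[0,0,0],"claw":1},
    {"travel":[0,0,24],"twist":[0,0,0],"claw":1},
    {"travel":[0,0,30],"twist":[0,0,0],"claw":1},
    {"travel":[0,10,30],"twist":[0,0,0],"claw":1},
    {"travel":[-4,20,20],"twist":[0,0,-1.38],"claw":1},
    {"travel":[-4,30,10],"twist":[0,0,-1.38],"claw":1},
    {"travel":[-4,30,0],"twist":[0,0,-1.38],"claw":1},
    {"travel":[-4,30,0],"twist":[0,0,-1.38],"claw":1},
    {"travel":[-4,30,0],"twist":[0,0,-1.38],"claw":1},
    {"travel":[-4,30,0],"twist":[0,0,-1.38],"claw":1},
    {"travel":[-4,30,0],"twist":[0,0,-1.38],"claw":1},
    {"travel":[-4,30,0],"twist":[0,0,-1.38],"claw":1},
    {"travel":[-4,30,0],"twist":[0,0,-1.38],"claw":1},
    {"travel":[-4,30,0],"twist":[0,0,-1.38],"claw":1},
    {"travel":[-4,30,0],"twist":[0,0,-1.38],"claw":1},
    {"travel":[-5,40,0],"twist":[0,0,-1.38],"claw":1},
    {"travel":[0,0,0],"twist":[0,0,0],"claw":1},
    {"travel":[0,0,0],"twist":[0,0,0],"claw":1},
  ],
)

```text
time_s: 5.57
tcp_pos: [0.5451, 0.2046, 0.1655]
tcp_rot: [0.997, -0.08, 0.001, 0.0]
ft_force: [0.1, -0.6, -1.3]
opening: 0.22
gripper_force: 49.5
```

```bash
python3 - <<'E'
from h import *
s=manip.sense();im=cams.get_image("wrist");cv2.imwrite("pics/w2.png",im[:,:,::-1]);np.save("w2.npy",np.r_[s["tcp_pos"],s["tcp_rot"]])
print(s["time_s"],s["tcp_pos"],R.from_quat(s["tcp_rot"]).as_matrix().round(4),s["q"].round(2),s["ft_force"])
E
```

```text
5.5667 [0.54511978 0.204615   0.16550671] [[ 9.872e-01 -1.598e-01  1.000e-03]
 [-1.598e-01 -9.872e-01 -2.000e-04]
 [ 1.000e-03  1.000e-04 -1.000e+00]] [ 0.16  0.5   1.33 -0.    1.32  1.89] [ 0.11340448 -0.64536097 -1.30557111]
```

View pics/w2.png

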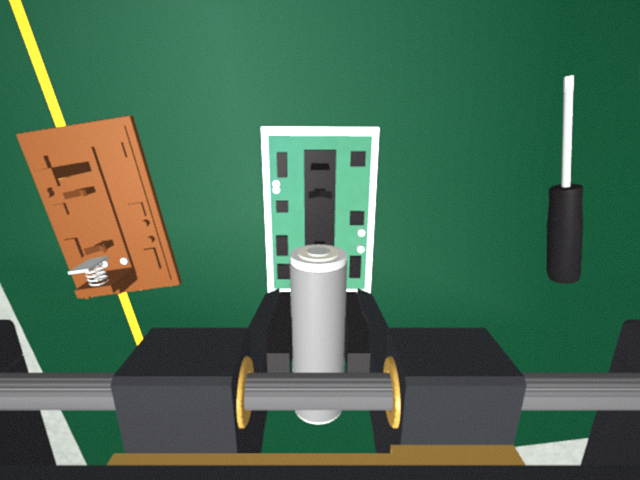

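The board is seen squarely in front of the held cell: far corners at (262,127) and (379,127), the black holder at u≈304–336. The cell is held straight with its button end at (318,252).

```bash
python3 - <<'E'
from h import *
d=np.load("w2.npy");s=dict(tcp_pos=d[:3],tcp_rot=d[3:]);KT=pose("wrist",s)
im=cv2.imread("pics/w2.png");hsv=cv2.cvtColor(im,cv2.COLOR_BGR2HSV)
m=(hsv[...,1]<70)&(hsv[...,2]>170);m[:120]=0;m[280:]=0;m[:,:250]=0;m[:,395:]=0
L=[];Rr=[]
for v in range(135,240,3):
    u=np.flatnonzero(m[v]);L.append((u[0]-.5,v));Rr.append((u[-1]+.5,v))
T=[(u,np.flatnonzero(m[:,u])[0]-.5) for u in range(270,372,3)]
out={}
for n,p in(("L",L),("R",Rr),("T",T)):
    P=unproj(KT,p,.008)[:,:2]*1000;l=cv2.fitLine(P.astype(np.float32),cv2.DIST_HUBER,0,.01,.01).ravel();out[n]=l
    print(n,np.degrees(np.arctan2(l[1],l[0])),l[2:])
yaw=np.radians(-9.25);a=np.array([np.cos(yaw),np.sin(yaw)]);n=np.array([-a[1],a[0]])
yl,yr,xt=out["L"][2:]@n,out["R"][2:]@n,out["T"][2:]@a
print("width",yl-yr,"centre",a*(xt-75)+n*(yl+yr)/2)
# compare held cell: predicted vs seen
g=d[:3]+np.array([0,0,.0191]);a3=np.r_[a,0];n3=np.r_[n,0];R3=R.from_quat(d[3:]).as_matrix();a3=R3[:,0]
print("button",proj(KT,[g+.035*a3,g+.035*a3+.0105*n3,g+.035*a3-.0105*n3,g-.035*a3+[0,0,.0105]]))
E
```

```text
L -9.4884405 [570.40936 247.88644]
R -9.559552 [570.2928 150.891 ]
T 80.74643 [620.3063  184.06381]
width 95.75288341583365 centre [547.42212898 203.12294114]
button [[317.12953684 253.13206683]
 [288.82490428 253.12287431]
 [345.43907023 253.14126094]
 [317.35922513 424.67591881]]
```

Emit:
step_arm(
  deltas=[
    {"travel":[2.4,-0.52,-6],"twist":[-0.46,-2.76,0],"claw":1},
    {"travel":[2.4,-0.52,-6],"twist":[-0.46,-2.76,0],"claw":1},
    {"travel":[2.4,-0.52,-6],"twist":[-0.46,-2.76,0],"claw":1},
    {"travel":[2.4,-0.52,-6],"twist":[-0.46,-2.76,0],"claw":1},
    {"travel":[2.4,-0.52,-6],"twist":[-0.46,-2.76,0],"claw":1},
    {"travel":[2.4,-0.52,-6],"twist":[-0.46,-2.76,0],"claw":1},
    {"travel":[2.4,-0.52,-6],"twist":[-0.46,-2.76,0],"claw":1},
    {"travel":[2.4,-0.52,-6],"twist":[-0.46,-2.76,0],"claw":1},
    {"travel":[2.4,-0.52,-6],"twist":[-0.46,-2.76,0],"claw":1},
    {"travel":[2.4,-0.52,-6],"twist":[-0.46,-2.76,0],"claw":1},
    {"travel":[0,0,-10],"twist":[0,0,0],"claw":1},
    {"travel":[0,0,-10],"twist":[0,0,0],"claw":1},
    {"travel":[0,0,-10],"twist":[0,0,0],"claw":1},
    {"travel":[0,0,-10],"twist":[0,0,0],"claw":1},
    {"travel":[0,0,0],"twist":[0,0,0],"claw":1},
    {"travel":[0,0,0],"twist":[0,0,0],"claw":1},
  ],
)

```text
time_s: 6.95
tcp_pos: [0.5695, 0.1978, 0.0641]
tcp_rot: [0.967, -0.079, 0.24, 0.02]
ft_force: [0.4, -0.6, 0.4]
opening: 0.217
gripper_force: 49.5
```

```bash
cat >> h.py <<'E'
B=np.array([.5473,.2030,0]);YAW=np.radians(-9.35)
RB=R.from_euler("z",YAW).as_matrix()
def rep():
    s=manip.sense();M=RB.T@R.from_quat(s["tcp_rot"]).as_matrix();t=RB.T@(s["tcp_pos"]-B)*1000
    c=t-19.1*M[:,2];ax=M[:,0]
    print("t",round(s["time_s"],2),"tcp_b",t.round(2),"cell",c.round(2),"tilt",np.degrees(np.arcsin(ax[2])).round(2),"yaw",np.degrees(np.arctan2(ax[1],ax[0])).round(2),"roll",np.degrees(M[2,1]).round(2),
     "F_b",(RB.T@s["ft_force"]).round(2),"grip",round(s["gripper_force"],1))
    th=np.arcsin(ax[2]);print("plain min x",round(c[0]-35*np.cos(th)-10.5*np.sin(th),2),"max x",round(c[0]+35*np.cos(th)+10.5*abs(np.sin(th)),2),"z_pc",round(c[2]-35*ax[2],2))
E
python3 - <<'E'
from h import *
rep()
im=cams.get_image("scene");cv2.imwrite("pics/s1.png",cv2.resize(im[150:290,320:480,::-1],None,fx=4.2,fy=4.2,interpolation=cv2.INTER_CUBIC))
E
```

```text
t 6.95 tcp_b [22.76 -1.5  64.08] cell [13.82 -1.47 80.96] tilt 27.91 yaw -0.02 roll 0.07 F_b [ 0.51 -0.55  0.44] grip 49.5
plain min x -22.02 max x 49.67 z_pc 64.58
```

View pics/s1.png

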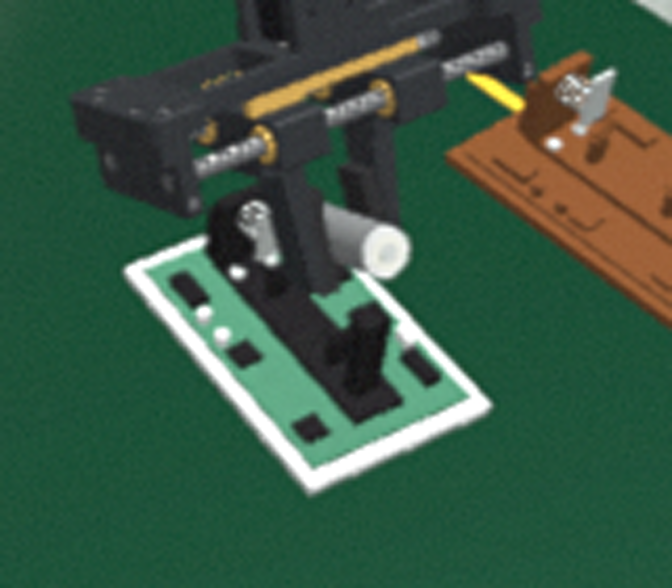

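The scene view shows the cell tilted button-up above the holder, spring to its left and lip post at its lower right, all clear. I'll lower it to plain-end height 46 mm and centre it laterally.

Emit:
step_arm(
  deltas=[
    {"travel":[0.1,0.5,-4],"twist":[0,0,0],"claw":1},
    {"travel":[0.1,0.5,-4],"twist":[0,0,0],"claw":1},
    {"travel":[0.1,0.5,-4],"twist":[0,0,0],"claw":1},
    {"travel":[0,0,-4],"twist":[0,0,0],"claw":1},
    {"travel":[0,0,-2],"twist":[0,0,0],"claw":1},
    {"travel":[0,0,0],"twist":[0,0,0],"claw":1},
    {"travel":[0,0,0],"twist":[0,0,0],"claw":1},
  ],
  force=60,
)

```text
time_s: 7.58
tcp_pos: [0.5698, 0.1996, 0.0466]
tcp_rot: [0.967, -0.079, 0.241, 0.02]
ft_force: [0.4, -0.4, -0.4]
opening: 0.214
gripper_force: 59.4
```

```bash
python3 -c "
from h import *
rep()"
```

```text
t 7.58 tcp_b [22.71  0.28 46.64] cell [13.75  0.3  63.51] tilt 27.97 yaw -0.01 roll 0.04 F_b [ 0.48 -0.34 -0.37] grip 59.4
plain min x -22.09 max x 49.59 z_pc 47.09
```

Emit:
step_arm(
  deltas=[
    {"travel":[-0.99,0.16,-0.5],"twist":[0,0,0],"claw":1},
    {"travel":[-0.99,0.16,-0.5],"twist":[0,0,0],"claw":1},
    {"travel":[-0.99,0.16,0],"twist":[0,0,0],"claw":1},
    {"travel":[-0.99,0.16,0],"twist":[0,0,0],"claw":1},
    {"travel":[-0.99,0.16,0],"twist":[0,0,0],"claw":1},
    {"travel":[-0.99,0.16,0],"twist":[0,0,0],"claw":1},
    {"travel":[-0.99,0.16,0],"twist":[0,0,0],"claw":1},
    {"travel":[-0.99,0.16,0],"twist":[0,0,0],"claw":1},
    {"travel":[0,0,0],"twist":[0,0,0],"claw":1},
    {"travel":[0,0,0],"twist":[0,0,0],"claw":1},
  ],
)

```text
time_s: 8.42
tcp_pos: [0.562, 0.2009, 0.0458]
tcp_rot: [0.967, -0.079, 0.241, 0.02]
ft_force: [0.9, 0.2, -1.4]
opening: 0.214
gripper_force: 59.5
```

```bash
python3 -c "
from h import *
rep()"
```

```text
t 8.42 tcp_b [14.85  0.3  45.85] cell [ 5.88  0.31 62.71] tilt 28.0 yaw -0.02 roll 0.03 F_b [ 0.88  0.34 -1.36] grip 59.5
plain min x -29.95 max x 41.71 z_pc 46.28
```

Emit:
step_arm(
  deltas=[
    {"travel":[-0.99,0.16,0],"twist":[0,0,0],"claw":1},
    {"travel":[-0.99,0.16,0],"twist":[0,0,0],"claw":1},
    {"travel":[-0.99,0.16,0],"twist":[0,0,0],"claw":1},
    {"travel":[-0.99,0.16,0],"twist":[0,0,0],"claw":1},
    {"travel":[0,0,0],"twist":[0,0,0],"claw":1},
    {"travel":[0,0,0],"twist":[0,0,0],"claw":1},
  ],
)

```text
time_s: 8.92
tcp_pos: [0.5586, 0.2015, 0.0462]
tcp_rot: [0.967, -0.079, 0.242, 0.02]
ft_force: [5.8, -2.6, -1.2]
opening: 0.217
gripper_force: 59.7
```

```bash
python3 -c "
from h import *
rep()"
```

```text
t 8.92 tcp_b [11.43  0.38 46.21] cell [ 2.44  0.38 63.06] tilt 28.08 yaw -0.02 roll 0.01 F_b [ 6.16 -1.6  -1.2 ] grip 59.7
plain min x -33.38 max x 38.27 z_pc 46.59
```

Emit:
step_arm(
  deltas=[
    {"travel":[-0.99,0.16,0],"twist":[0,0,0],"claw":1},
    {"travel":[-0.99,0.16,0],"twist":[0,0,0],"claw":1},
    {"travel":[-0.99,0.16,0],"twist":[0,0,0],"claw":1},
    {"travel":[-0.99,0.16,0],"twist":[0,0,0],"claw":1},
    {"travel":[0,0,0],"twist":[0,0,0],"claw":1},
    {"travel":[0,0,0],"twist":[0,0,0],"claw":1},
  ],
)

```text
time_s: 9.42
tcp_pos: [0.5557, 0.2021, 0.0467]
tcp_rot: [0.967, -0.079, 0.243, 0.02]
ft_force: [10.1, -3.0, -2.1]
opening: 0.215
gripper_force: 60.0
```

```bash
python3 -c "
from h import *
rep()"
```

```text
t 9.42 tcp_b [ 8.45  0.52 46.72] cell [-0.57  0.52 63.56] tilt 28.2 yaw -0.04 roll -0.04 F_b [10.42 -1.36 -2.15] grip 60.0
plain min x -36.38 max x 35.23 z_pc 47.02
```

Emit:
step_arm(
  deltas=[
    {"travel":[-0.99,0.16,-0.5],"twist":[0,0,0],"claw":1},
    {"travel":[-0.99,0.16,-0.5],"twist":[0,0,0],"claw":1},
    {"travel":[-0.99,0.16,-0.5],"twist":[0,0,0],"claw":1},
    {"travel":[-0.99,0.1,0],"twist":[0,0,0],"claw":1},
    {"travel":[-0.99,0,0],"twist":[0,0,0],"claw":1},
    {"travel":[0,0,0],"twist":[0,0,0],"claw":1},
    {"travel":[0,0,0],"twist":[0,0,0],"claw":1},
  ],
)

```text
time_s: 10.0
tcp_pos: [0.5524, 0.2028, 0.0463]
tcp_rot: [0.966, -0.079, 0.245, 0.019]
ft_force: [14.4, -4.3, 0.8]
opening: 0.219
gripper_force: 59.9
```

```bash
python3 -c "
from h import *
rep()"
```

```text
t 10.0 tcp_b [ 5.09  0.66 46.34] cell [-4.    0.63 63.14] tilt 28.41 yaw -0.07 roll -0.12 F_b [14.91 -1.87  0.77] grip 59.9
plain min x -39.78 max x 31.78 z_pc 46.49
```

Emit:
step_arm(
  deltas=[
    {"travel":[-0.99,0,0],"twist":[0,0,0],"claw":1},
    {"travel":[-0.99,0,0],"twist":[0,0,0],"claw":1},
    {"travel":[-0.49,0,0],"twist":[0,0,0],"claw":1},
    {"travel":[0,0,0],"twist":[0,0,0],"claw":1},
    {"travel":[0,0,0],"twist":[0,0,0],"claw":1},
  ],
)

```text
time_s: 10.42
tcp_pos: [0.5507, 0.203, 0.0467]
tcp_rot: [0.966, -0.079, 0.245, 0.019]
ft_force: [16.4, -4.0, 0.8]
opening: 0.214
gripper_force: 60.1
```

```bash
python3 -c "
from h import *
rep()
im=cams.get_image('scene');cv2.imwrite('pics/s2.png',cv2.resize(im[150:290,320:480,::-1],None,fx=4.2,fy=4.2,interpolation=cv2.INTER_CUBIC))"
```

```text
t 10.42 tcp_b [ 3.34  0.58 46.7 ] cell [-5.78  0.53 63.49] tilt 28.49 yaw -0.08 roll -0.17 F_b [16.8  -1.27  0.81] grip 60.1
plain min x -41.55 max x 29.99 z_pc 46.79
```

View pics/s2.png

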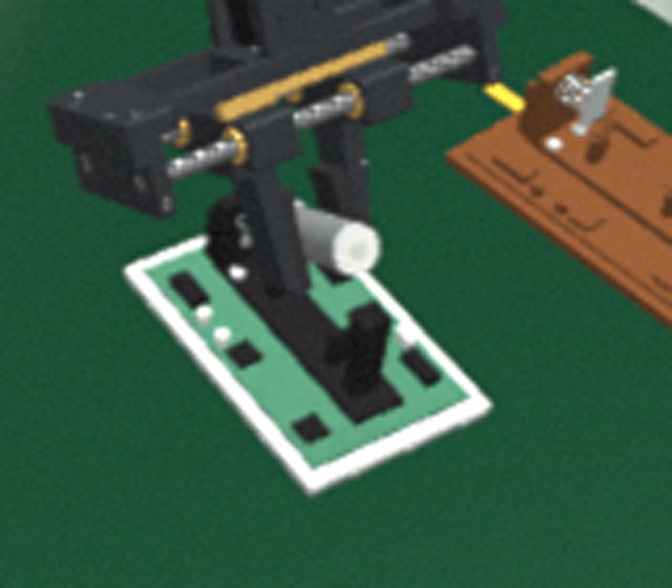

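Emit:
step_arm(
  deltas=[
    {"travel":[-0.56,0,-1.28],"twist":[0.23,1.38,0],"claw":1},
    {"travel":[-0.56,0,-1.28],"twist":[0.23,1.38,0],"claw":1},
    {"travel":[-0.56,0,-1.28],"twist":[0.23,1.38,0],"claw":1},
    {"travel":[-0.56,0,-1.28],"twist":[0.23,1.38,0],"claw":1},
    {"travel":[-0.56,0,-1.28],"twist":[0.23,1.38,0],"claw":1},
    {"travel":[-0.56,0,-1.28],"twist":[0.23,1.38,0],"claw":1},
    {"travel":[0,0,0],"twist":[0,0,0],"claw":1},
    {"travel":[0,0,0],"twist":[0,0,0],"claw":1},
  ],
)

```text
time_s: 11.13
tcp_pos: [0.5487, 0.203, 0.0394]
tcp_rot: [0.981, -0.081, 0.176, 0.012]
ft_force: [19.2, -1.5, 2.4]
opening: 0.212
gripper_force: 59.8
```

```bash
python3 -c "
from h import *
rep()"
```

```text
t 11.13 tcp_b [ 1.35  0.27 39.45] cell [-5.28  0.2  57.36] tilt 20.3 yaw -0.12 roll -0.24 F_b [19.2   1.65  2.4 ] grip 59.8
plain min x -41.75 max x 31.19 z_pc 45.22
```

Emit:
step_arm(
  deltas=[
    {"travel":[-0.43,0.07,-1.3],"twist":[0.23,1.36,0],"claw":1},
    {"travel":[-0.43,0.07,-1.3],"twist":[0.23,1.36,0],"claw":1},
    {"travel":[-0.43,0.07,-1.3],"twist":[0.23,1.36,0],"claw":1},
    {"travel":[-0.43,0.07,-1.3],"twist":[0.23,1.36,0],"claw":1},
    {"travel":[0,0,0],"twist":[0,0,0],"claw":1},
  ],
)

```text
time_s: 11.55
tcp_pos: [0.5475, 0.2032, 0.0343]
tcp_rot: [0.988, -0.082, 0.129, 0.008]
ft_force: [18.1, -1.2, 4.4]
opening: 0.215
gripper_force: 59.7
```

```bash
python3 -c "
from h import *
rep()"
```

```text
t 11.55 tcp_b [ 0.16  0.21 34.3 ] cell [-4.72  0.13 52.76] tilt 14.8 yaw -0.12 roll -0.26 F_b [18.06  1.73  4.4 ] grip 59.7
plain min x -41.24 max x 31.8 z_pc 43.82
```

Emit:
step_arm(
  deltas=[
    {"travel":[-0.6,0.07,-1.2],"twist":[0.21,1.28,0],"claw":1},
    {"travel":[-0.6,0.07,-1.2],"twist":[0.21,1.28,0],"claw":1},
    {"travel":[-0.56,0.07,-1.2],"twist":[0.21,1.28,0],"claw":1},
    {"travel":[-0.5,0.07,-1.2],"twist":[0.21,1.28,0],"claw":1},
    {"travel":[0,0,0],"twist":[0,0,0],"claw":1},
    {"travel":[0,0,0],"twist":[0,0,0],"claw":1},
  ],
)

```text
time_s: 12.05
tcp_pos: [0.5453, 0.2034, 0.0296]
tcp_rot: [0.993, -0.082, 0.085, 0.005]
ft_force: [19.1, -1.4, 5.4]
opening: 0.214
gripper_force: 59.6
```

```bash
python3 -c "
from h import *
rep()"
```

```text
t 12.05 tcp_b [-2.05  0.1  29.57] cell [-5.270e+00  2.000e-02  4.839e+01] tilt 9.71 yaw -0.11 roll -0.24 F_b [19.09  1.73  5.39] grip 59.6
plain min x -41.54 max x 31.0 z_pc 42.49
```

Emit:
step_arm(
  deltas=[
    {"travel":[-0.54,0.09,-1.2],"twist":[0.23,1.4,0],"claw":1},
    {"travel":[-0.54,0.09,-1.2],"twist":[0.23,1.4,0],"claw":1},
    {"travel":[-0.54,0.09,-1.2],"twist":[0.23,1.4,0],"claw":1},
    {"travel":[-0.54,0.09,-1.2],"twist":[0.23,1.4,0],"claw":1},
    {"travel":[0,0,0],"twist":[0,0,0],"claw":1},
    {"travel":[0,0,0],"twist":[0,0,0],"claw":1},
  ],
)

```text
time_s: 12.55
tcp_pos: [0.5431, 0.2036, 0.0245]
tcp_rot: [0.996, -0.082, 0.035, 0.001]
ft_force: [18.2, -1.0, 6.1]
opening: 0.217
gripper_force: 59.5
```

```bash
python3 -c "
from h import *
rep()"
```

```text
t 12.55 tcp_b [-4.23 -0.08 24.5 ] cell [-5.57 -0.15 43.56] tilt 4.04 yaw -0.1 roll -0.21 F_b [18.16  1.93  6.1 ] grip 59.5
plain min x -41.22 max x 30.08 z_pc 41.09
```

Emit:
step_arm(
  deltas=[
    {"travel":[-0.2,0.03,-0.6],"twist":[0.16,0.99,0],"claw":1},
    {"travel":[-0.2,0.03,-0.6],"twist":[0.16,0.99,0],"claw":1},
    {"travel":[-0.2,0.03,-0.6],"twist":[0.16,0.99,0],"claw":1},
    {"travel":[-0.2,0.03,-0.6],"twist":[0.16,0.99,0],"claw":1},
    {"travel":[0,0,0],"twist":[0,0,0],"claw":1},
    {"travel":[0,0,0],"twist":[0,0,0],"claw":1},
  ],
)

```text
time_s: 13.05
tcp_pos: [0.5423, 0.2037, 0.022]
tcp_rot: [0.997, -0.082, 0.001, -0.002]
ft_force: [18.4, -1.6, 7.3]
opening: 0.213
gripper_force: 59.1
```

```bash
python3 -c "
from h import *
rep()
im=cams.get_image('scene');cv2.imwrite('pics/s3.png',cv2.resize(im[150:290,320:480,::-1],None,fx=4.2,fy=4.2,interpolation=cv2.INTER_CUBIC))"
```

```text
t 13.05 tcp_b [-5.09 -0.14 22.01] cell [-5.1  -0.2  41.11] tilt 0.04 yaw -0.08 roll -0.19 F_b [18.39  1.4   7.31] grip 59.1
plain min x -40.11 max x 29.9 z_pc 41.08
```

View pics/s3.png

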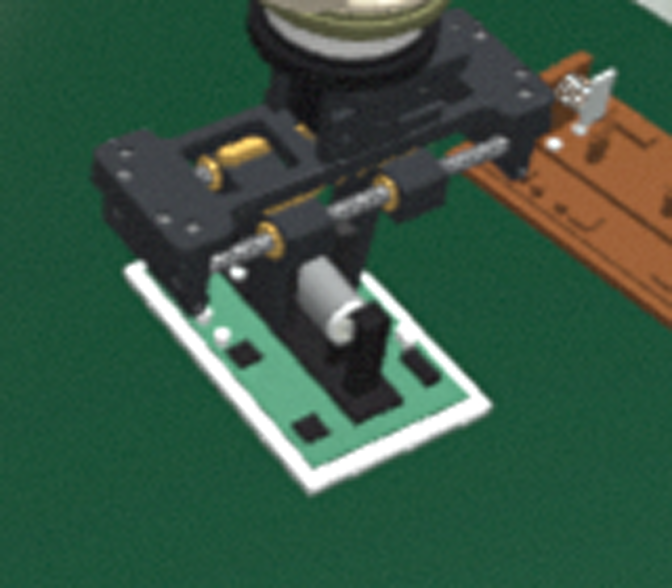

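The view shows the cell level with its button end tucked behind the lip post. I'll relax the spring slowly in +x before releasing.

Emit:
step_arm(
  deltas=[
    {"travel":[0.99,-0.16,0],"twist":[0,0,0],"claw":1},
    {"travel":[0.99,-0.16,0],"twist":[0,0,0],"claw":1},
    {"travel":[0.99,-0.16,0],"twist":[0,0,0],"claw":1},
    {"travel":[0.99,-0.16,0],"twist":[0,0,0],"claw":1},
    {"travel":[0.99,-0.16,0],"twist":[0,0,0],"claw":1},
    {"travel":[0,0,0],"twist":[0,0,0],"claw":1},
    {"travel":[0,0,0],"twist":[0,0,0],"claw":1},
  ],
)

```text
time_s: 13.68
tcp_pos: [0.5453, 0.2031, 0.0214]
tcp_rot: [0.997, -0.082, -0.002, -0.001]
ft_force: [12.3, -1.4, 6.3]
opening: 0.216
gripper_force: 59.0
```

```bash
python3 -c "
from h import *
rep()"
```

```text
t 13.68 tcp_b [-2.01 -0.21 21.45] cell [-1.94 -0.26 40.55] tilt -0.2 yaw -0.05 roll -0.14 F_b [12.36  0.6   6.3 ] grip 59.0
plain min x -36.91 max x 33.09 z_pc 40.67
```

Emit:
step_arm(
  deltas=[
    {"travel":[0.99,-0.16,0.3],"twist":[0,0,0],"claw":1},
    {"travel":[0.99,-0.16,0.3],"twist":[0,0,0],"claw":1},
    {"travel":[0.99,-0.16,0.2],"twist":[0,0,0],"claw":1},
    {"travel":[0,0,0],"twist":[0,0,0],"claw":1},
    {"travel":[0,0,0],"twist":[0,0,0],"claw":1},
  ],
)

```text
time_s: 14.1
tcp_pos: [0.5471, 0.2028, 0.0216]
tcp_rot: [0.997, -0.082, -0.003, -0.001]
ft_force: [9.9, 0.3, 3.1]
opening: 0.215
gripper_force: 59.1
```

```bash
python3 -c "
from h import *
rep()"
```

```text
t 14.1 tcp_b [-0.11 -0.27 21.61] cell [ 1.000e-02 -3.000e-01  4.071e+01] tilt -0.36 yaw -0.05 roll -0.11 F_b [9.73 1.92 3.1 ] grip 59.1
plain min x -34.93 max x 35.07 z_pc 40.93
```

Emit:
step_arm(
  deltas=[
    {"travel":[0.8,-0.13,0],"twist":[-0.05,-0.3,0],"claw":1},
    {"travel":[0.8,-0.13,0],"twist":[0,0,0],"claw":1},
    {"travel":[0.8,-0.13,0],"twist":[0,0,0],"claw":1},
    {"travel":[0,0,0],"twist":[0,0,0],"claw":1},
    {"travel":[0,0,0],"twist":[0,0,0],"claw":1},
  ],
)

```text
time_s: 14.52
tcp_pos: [0.5486, 0.2024, 0.0214]
tcp_rot: [0.997, -0.082, -0.001, -0.001]
ft_force: [6.5, 0.7, 4.3]
opening: 0.219
gripper_force: 59.1
```

```bash
python3 -c "
from h import *
rep()"
```

```text
t 14.52 tcp_b [ 1.4  -0.37 21.38] cell [ 1.46 -0.4  40.48] tilt -0.18 yaw -0.04 roll -0.08 F_b [6.32 1.73 4.27] grip 59.1
plain min x -33.51 max x 36.49 z_pc 40.59
```

Emit:
step_arm(
  deltas=[
    {"travel":[0.4,0,0],"twist":[0,0,0],"claw":1},
    {"travel":[0.4,0,0],"twist":[0,0,0],"claw":1},
    {"travel":[0,0,0],"twist":[0,0,0],"claw":1},
    {"travel":[0,0,0],"twist":[0,0,0],"claw":1},
  ],
  force=30,
)

```text
time_s: 14.85
tcp_pos: [0.549, 0.2024, 0.0213]
tcp_rot: [0.997, -0.082, -0.002, -0.001]
ft_force: [5.0, 0.7, 4.1]
opening: 0.222
gripper_force: 29.3
```

Emit:
step_arm(
  deltas=[
    {"travel":[0,0,0],"twist":[0,0,0],"claw":1},
    {"travel":[0,0,0],"twist":[0,0,0],"claw":1},
    {"travel":[0,0,0],"twist":[0,0,0],"claw":1},
  ],
  force=8,
)

```text
time_s: 15.1
tcp_pos: [0.5491, 0.2024, 0.0212]
tcp_rot: [0.997, -0.082, -0.002, -0.001]
ft_force: [6.2, 0.7, 3.8]
opening: 0.23
gripper_force: 7.6
```

```bash
python3 -c "
from h import *
rep()"
```

```text
t 15.1 tcp_b [ 1.82 -0.29 21.22] cell [ 1.9  -0.31 40.32] tilt -0.23 yaw -0.04 roll -0.06 F_b [5.97 1.67 3.81] grip 7.6
plain min x -33.06 max x 36.94 z_pc 40.46
```

Emit:
step_arm(
  deltas=[
    {"travel":[0,0,0],"twist":[0,0,0],"claw":0.75},
    {"travel":[0,0,0],"twist":[0,0,0],"claw":0.7},
    {"travel":[0,0,0],"twist":[0,0,0],"claw":0.6},
    {"travel":[0,0,0],"twist":[0,0,0],"claw":0.55},
    {"travel":[0,0,0],"twist":[0,0,0],"claw":0.55},
    {"travel":[0,0,0],"twist":[0,0,0],"claw":0.55},
    {"travel":[0,0,5],"twist":[0,0,0],"claw":0.55},
    {"travel":[0,0,10],"twist":[0,0,0],"claw":0.55},
    {"travel":[0,0,15],"twist":[0,0,0],"claw":0.55},
    {"travel":[0,0,20],"twist":[0,0,0],"claw":0.55},
    {"travel":[0,0,25],"twist":[0,0,0],"claw":0.55},
    {"travel":[0,0,25],"twist":[0,0,0],"claw":0.55},
    {"travel":[0,0,20],"twist":[0,0,0],"claw":0.55},
    {"travel":[-30,0,0],"twist":[0,0,0],"claw":0.55},
    {"travel":[-30,0,0],"twist":[0,0,0],"claw":0.55},
    {"travel":[-30,0,0],"twist":[0,0,0],"claw":0.55},
    {"travel":[0,0,0],"twist":[0,0,0],"claw":0.55},
    {"travel":[0,0,0],"twist":[0,0,0],"claw":0.55},
  ],
)

```text
time_s: 16.6
tcp_pos: [0.4567, 0.2023, 0.1414]
tcp_rot: [0.997, -0.081, -0.004, -0.0]
ft_force: [1.3, 0.7, 0.1]
opening: 0.45
gripper_force: 0.0
```

```bash
python3 - <<'E'
from h import *
rep()
s=cams.get_image('scene')[150:290,320:480];w=cams.get_image('wrist')[60:300,180:460]
cv2.imwrite('pics/f.png',np.hstack([cv2.resize(s,(400,350),interpolation=2),cv2.resize(w,(400,350),interpolation=2)])[:,:,::-1])
E
```

```text
t 16.6 tcp_b [-89.23 -15.44 141.42] cell [-89.09 -15.44 160.52] tilt -0.42 yaw 0.01 roll 0.01 F_b [1.12 0.92 0.06] grip 0.0
plain min x -124.01 max x -54.02 z_pc 160.78
```

View pics/f.png

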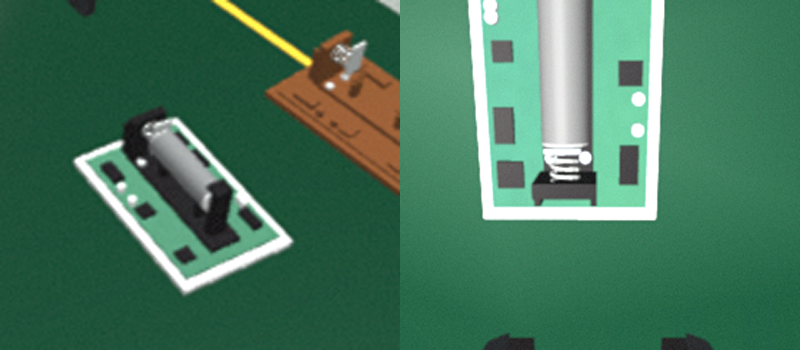

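The cell lies level and in line in the holder: plain end on the spring, button end under the lip, gripper clear. I'm handing the job in.

```bash
python3 -c "
from bench import workorder
print(workorder.finish_job())"
```

```text
the job is handed in; nothing more can be done
None
```

I loaded the longest cell into the black holder and handed the job in at about 17 s; no verdict came back. The last pictures show it level under the lip, held by the spring and clear of the gripper. The highest wrist force I read while pushing was about 20 N, and I did not re-check the other two cells by picture after lifting this one out.

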